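# Load the empty bottle into the filling lane past the spring catch

### The job

Pick the empty amber bottle, the one with the open neck and no cap, and stand it in the open mouth of the blue filling lane, in front of the orange spring catch. Then push it along the lane past the catch until the catch has snapped shut behind it, and leave it standing there. Leave the white-capped bottle where it is.

Things in the scene. Friction and masses are not known exactly. Their poses are not given: they have to be found in the camera images.
- empty_bottle: Loose amber bottle, no cap, dark open mouth; about 0.18 kg, 134 mm tall. Body 60 mm in diameter up to 76 mm, shoulder to 92 mm, then a straight neck 27 mm in diameter to the top (grip it there from above). Origin: centre of its underside; z up. It stands at the robot's right, in one of three places shared with the capped bottle and a green-label tin (66 x 100 mm), at least 100 mm apart.
- capped_bottle: The same amber bottle, full, with a white cap (32 mm in diameter, top at 136 mm) and a paper label. Origin: centre of its underside; z up. It is to stay where it stands.
- lane: Fixed lane: blue plate 130 wide (x), y -130 to 105, 6 mm thick. Origin: on the table, mid-width; z up. Bottles go along +y (robot's left, within 20 deg) on x = 0. Steel walls 80 apart, 36 high, y -60 to 88, flaring to 115 apart at y -106: the mouth, open above; a bottle centred at y = -80 stands clear. End stop face at y = 88, 51 high: a bottle against it is centred at y = 58. All mm.
- catch (a joint): Orange spring catch, rad: 0 = closed (a stop blocks it backwards); a passing bottle swings it to +y, towards the wall, to about 0.6 (limit 0.85), 1 to 2 N. On the lane's +x wall, 36 to 61 mm above the table; pivot at lane x = 46, y = -30 mm, arm tip at x = 6, y = 8. A bottle on x = 0 touches it from y = -34 mm and is clear, the catch shut behind it, from y = 42.
Mind the look-alikes: they are no part of the job. What is shaped like the empty_bottle but pink, purple or yellow is not meant.

How it is judged:
On the way, in this order (a step that is already met when the one before it is completed fails the run):
1. the empty bottle stands upright on the lane's base plate in its mouth, in front of the closed catch (y of empty_bottle in the frame of lane between -0.12 and -0.03 m and x of empty_bottle in the frame of lane between -0.025 and 0.025 m and z of empty_bottle in the frame of lane below 0.013 m and angle between empty_bottle's own z axis and vertical below 0.2 rad and value of joint catch below 0.15 rad), for 0.2 s.
2. the bottle, down in the lane and beside the catch, is pushing the catch aside (value of joint catch above 0.3 rad and y of empty_bottle in the frame of lane between -0.03 and 0.04 m and x of empty_bottle in the frame of lane between -0.025 and 0.025 m and z of empty_bottle in the frame of lane below 0.02 m), for 0.05 s.
At the end, for the whole second after the job is handed in: The empty bottle stands upright (within 8 degrees) and at rest on the lane's base plate between the catch and the end stop (its centre 35 to 65 mm along the lane's y, within 20 mm of the lane's middle line), and the catch is closed behind it (below 0.1 rad) (y of empty_bottle in the frame of lane between 0.035 and 0.065 m and x of empty_bottle in the frame of lane between -0.02 and 0.02 m and z of empty_bottle in the frame of lane below 0.012 m and angle between empty_bottle's own z axis and vertical below 0.15 rad and linear speed of empty_bottle below 0.02 m/s and value of joint catch below 0.1 rad); the robot touches nothing.
It fails at once if the white-capped bottle is shifted by more than 40 mm or knocked over (distance of capped_bottle from where it was at the start of the episode above 0.04 m or angle between capped_bottle's own z axis and vertical above 0.5 rad).
It also fails if it takes over 51 s, if anything falls off the work surface, if the arm or the gripper's body presses on something with over 40 N, if the wrist force passes 120 N, or if a joint passes its speed limit or range.

### The arm

A 6-joint arm with a two-finger parallel gripper is mounted at the origin on the work surface. World frame = base frame: x ahead of the robot, y to its left, z up, the work surface at z = 0. Lengths are in m, angles in rad, forces in N, time in s.
With the tool pointing down it reaches from about 0.35 to 0.975 m from the base axis. Payload 4.9 kg.
Tool frame: the origin (TCP) lies midway between the tips of the shut fingers; the grasp point (between the pads) lies 19 mm behind it; z points along the fingers, y is the line along which they close (so a half turn about z gives the same grasp; the last joint's range is limited). The gripper opens to 85 mm and grips with 20 to 120 N. Pads are 22 mm wide; open, the fingers measure 114 mm over their backs; the gripper's body (76 mm by 85 mm) begins 54 mm behind the grasp point. The pads swing forward as they close: fully open they stand 13 mm farther back than shut.
Start: joints at [1.179, 0.053, 1.613, -0, 1.476, -0.119], TCP at [0.168, 0.602, 0.193] pointing down, gripper open.
Joint ranges: [-3.01, 3.01], [-1.01, 2.22], [0.06, 2.58], [-1.02, 4.17], [0.09, 2.62], [-3.14, 3.14]. Speed limits (rad/s): [2.57, 2.57, 3.14, 3.14, 3.14, 3.14].

### API

Orientations are given as a unit quaternion [w, x, y, z].
In Python, from plant import * gives the robot as it stands.
- The arm moves only by the tool jog_arm, never from a script. Its argument "targets" is a list of rows, each a list of 3 entries, a list of its own where there are three numbers: the shift along the tool's x, y, z in units of 25 mm (1.0 is 25 mm), then the turn, a rotation vector about the tool's x, y, z in units of 8 degrees (1.0 is 8 degrees), then the opening in per cent of the stroke, from 0 (shut) to 100 (fully open). A call has 1 to 8 rows; each row is the pose to reach, as a shift and turn from the pose commanded when the call began, along the tool's axes at that moment; what a row does not reach only later rows make up. A row lasts 1/8 s, in which the tool goes at most 62.5 mm and 10.7 degrees, less where a joint would pass 70% of its speed; a pose out of reach is approached as far as the arm can. A call with a gripper value outside its range is refused whole. The fingers move at their own pace and stop on an object; the grip force is fixed at half the most. Time passes only in rows, so rows that repeat a pose let the fingers close. It gives the time, the measured TCP pose, the force, the opening and the grip force at its end, in the units of the state.
- state(): the state, without advancing time (a new reading comes with each control period).
- grab_frame(name): name is "side" or "top"; returns (picture, depth): 400x640x3 uint8, red, green, blue; 400x640 float32, m along the optical axis (not along the pixel's ray), 0 where there is no reading.
- camera_params(name): a dict with "fovy" (degrees; the focal length in pixels is half the picture's height over the tangent of half this angle, whatever the lens; pixels are square), "cx", "cy" (the principal point, pixels), "rvec" (rotation vector, rad) and "tvec" (3), from world to camera coordinates, as OpenCV has them. Camera axes: x right, y down, z forward; pixel columns grow to the right and rows downward; lengths in m; the calibration is good to about 2 mm. A picture is of the moment at which its call begins. camera_params takes no time and is no camera call.
- job_done(): hands the job in; it is judged then, once.
The state is a dict: "time": time; "joint_pos": joint angles; "joint_vel": joint speeds; "joint_efforts": joint torques, N m; "tool_pos": TCP position; "tool_rot": TCP orientation; "contact_force": force on the tool from outside, world axes, zero at the start; "ft_torque": the same for the moment, N m; "gripper_width": opening from 0.0 (shut) to 1.0 (fully open); "grasp_force": force on a finger pad.
Only numpy, scipy, OpenCV 4.12 (cv2) and the standard library are available. Lean on these libraries where they do the work, as an engineer would, in place of code of your own. Each camera call takes 0.05 s, during which the arm holds its last target. There are 200 camera calls.

## Working session

There is one attempt and no reset: what is moved stays moved. The work goes in short steps, Python scripts to look and compute and a tool call to move; the robot and the scene stay as the last step left them, time stands still between calls to the robot, and variables do not carry over. Pictures are saved under pics/ and viewed, at most 12 in all, crops included, and the job is handed in when it is done.

Besides the shell and the picture viewer there is one more tool, called after "Call:" as name(argument=value, ...), one argument or row to a line, values as JSON. jog_arm: Moves the arm, as the interface text tells. Its arguments: {"type":"object","properties":{"targets":{"type":"array"}},"required":["targets"]}

```bash
mkdir -p pics; cat > h.py <<'E'
from plant import *
import numpy as np, cv2
def cam(n):
    p=camera_params(n); R=cv2.Rodrigues(np.array(p["rvec"],float))[0]; t=np.array(p["tvec"],float).ravel()
    return p,R,t
def ray(n,u,v,z):
    p,R,t=cam(n); f=200/np.tan(np.radians(p["fovy"])/2)
    d=R.T@np.array([(u-p["cx"])/f,(v-p["cy"])/f,1]); c=-R.T@t
    return c+d*(z-c[2])/d[2]
def cloud(n,dep):
    p,R,t=cam(n); f=200/np.tan(np.radians(p["fovy"])/2)
    v,u=np.mgrid[:400,:640]
    P=np.stack([(u-p["cx"])/f*dep,(v-p["cy"])/f*dep,dep],-1)
    return (P-t)@R
def tool(dw):
    from scipy.spatial.transform import Rotation as Q
    w,x,y,z=state()["tool_rot"]; return Q.from_quat([x,y,z,w]).inv().apply(dw)/0.025
E
python3 - <<'E'
from h import *
for n in("top","side"):
    im,d=grab_frame(n); cv2.imwrite(f"pics/{n}1.png",im[:,:,::-1]); np.savez(f"{n}1.npz",im=im,d=d)
    p,R,t=cam(n); print(n,p,-R.T@t)
s=state();print(s["tool_pos"],s["tool_rot"])
E
```

```text
top {'fovy': 43.79670610898332, 'cx': 322.5992467126932, 'cy': 197.57820690726166, 'rvec': array([ 2.12153123, -2.15026371,  0.14096371]), 'tvec': array([-0.08713023,  0.57368099,  1.0698766 ])} [ 0.40720113 -0.11292408  1.14139077]
side {'fovy': 49.01721028331681, 'cx': 318.35462759968806, 'cy': 203.54847627338873, 'rvec': array([ 2.09411251, -0.7577468 ,  0.41370553]), 'tvec': array([-0.50949856,  0.21241879,  0.9831534 ])} [-0.05895144 -0.833004    0.75758181]
[0.1681595  0.60129596 0.191463  ] [-2.37237983e-04  1.35984507e-01  9.90710516e-01 -9.11219176e-04]
```

View pics/top1.png

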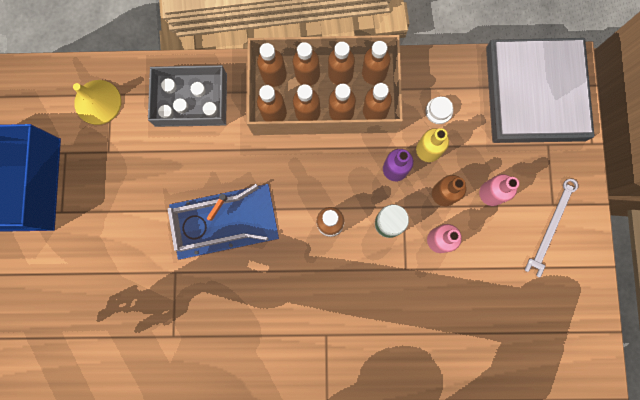

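View pics/side1.png

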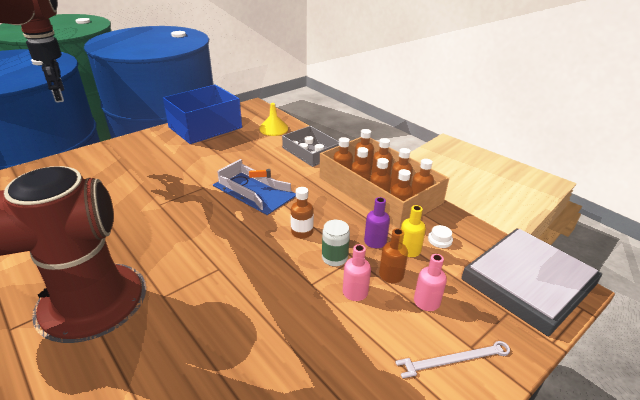

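The top view shows the empty amber bottle with its mouth at (459,183). The lane's blue plate spans (170–278, 185–258), with the mouth to the right and the orange catch at (216,209). The capped bottle is at (330,220). Pink, yellow and purple look-alikes stand around the empty bottle.

```bash
python3 - <<'E'
from h import *
z=np.load("top1.npz"); im,d=z["im"],z["d"]; C=cloud("top",d); hsv=cv2.cvtColor(im,cv2.COLOR_RGB2HSV)
# mouths: elevated points near each
for nm,(u,v) in dict(empty=(459,183),yellow=(441,136),purple=(404,157),pinkR=(512,183),pinkL=(454,236),cap=(330,218),tin=(392,221)).items():
    sl=np.s_[v-25:v+26,u-25:u+26]; P=C[sl].reshape(-1,3); uv=np.mgrid[v-25:v+26,u-25:u+26].reshape(2,-1)
    k=(P[:,2]>.120)&(P[:,2]<.142) if nm!='tin' else P[:,2]>.09
    k&=np.hypot(uv[0]-v,uv[1]-u)<16
    q=P[k]; print(nm,k.sum(),q.mean(0).round(4) if k.any() else None,((q.min(0)+q.max(0))/2).round(4) if k.any() else None,'ray',ray("top",u,v,.134)[:2].round(4))
m=cv2.inRange(hsv,(100,120,40),(125,255,255)); m[:,:150]=0; m[:170]=0;m[270:]=0;m[:,290:]=0
cv2.imwrite("pics/m.png",m)
P=C[m>0]; P=P[abs(P[:,2]-.006)<.006]
r=cv2.minAreaRect(P[:,:2].astype(np.float32)); print(len(P),r, cv2.boxPoints(r).round(4).tolist(), P[:,2].mean())
# wall points
W=C[175:270,150:290].reshape(-1,3); k=(W[:,2]>.028)&(W[:,2]<.045); print(k.sum())
S=im[175:270,150:290]; 
E
python3 -c "
import cv2
a=cv2.imread('pics/top1.png')
b=cv2.resize(a[170:270,150:290],None,fx=5.5,fy=5.5,interpolation=cv2.INTER_CUBIC);cv2.imwrite('pics/crop1.png',b)"
```

```text
empty 155 [ 0.583  -0.3727  0.1341] [ 0.5841 -0.3737  0.13  ] ray [ 0.5847 -0.3759]
yellow 154 [ 0.6871 -0.3414  0.1337] [ 0.6885 -0.342   0.13  ] ray [ 0.6843 -0.3439]
purple 150 [ 0.6426 -0.2626  0.1339] [ 0.6434 -0.2632  0.1302] ray [ 0.6409 -0.2656]
pinkR 163 [ 0.5827 -0.4814  0.1337] [ 0.583  -0.4835  0.13  ] ray [ 0.583  -0.4836]
pinkL 160 [ 0.4771 -0.3573  0.1342] [ 0.4776 -0.3585  0.1296] ray [ 0.4764 -0.3601]
cap 198 [ 0.517  -0.1106  0.1368] [ 0.5173 -0.1099  0.1309] ray [ 0.5164 -0.1109]
tin 677 [ 0.5144 -0.2417  0.1051] [ 0.4756 -0.1931  0.6158] ray [ 0.5085 -0.2365]
2503 ((0.5270588994026184, 0.13494649529457092), (0.12856049835681915, 0.23215852677822113), 11.020401954650879) [[0.44179999828338623, 0.23659999668598175], [0.4862000048160553, 0.008700000122189522], [0.6122999787330627, 0.0333000011742115], [0.5680000185966492, 0.2612000107765198]] 0.006828240973166501
741
```

View pics/crop1.png

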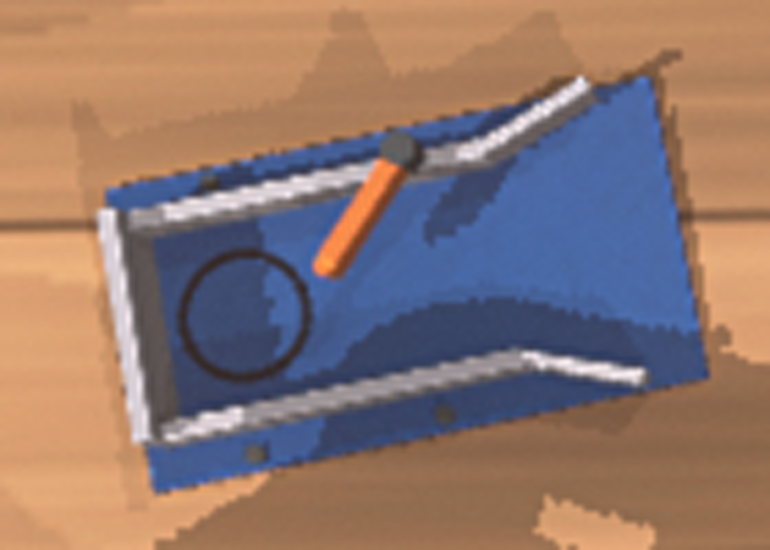

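The crop shows the lane turned about 11°, with the target ring at crop (246,316), which is full-frame (194.7,227.5). The catch pivot is at crop (402,152). The catch is closed and the mouth is on the right.

```bash
python3 - <<'E'
from h import *
z=np.load("top1.npz"); C=cloud("top",z["d"]); 
def rim(n,u,v,r=14):
    z=np.load(n+"1.npz"); C=cloud(n,z["d"]); m=(abs(C[...,2]-.134)<.004).astype(np.uint8)
    w=np.zeros_like(m); cv2.circle(w,(u,v),r,1,-1); q=C[(m&w)>0]
    c,rad=cv2.minEnclosingCircle(q[:,:2].astype(np.float32)); print(n,len(q),c,rad,q.mean(0).round(4))
rim("top",459,183); rim("side",397,233)
yd=np.array([-np.sin(np.radians(11)),np.cos(np.radians(11))]); xd=np.array([yd[1],-yd[0]])
O=np.array([.5247,.1472])
def lane(n,u,v,h): 
    p=ray(n,u,v,h)[:2]-O; return (p@xd).round(4),(p@yd).round(4)
f=lambda a,b:(150+a/5.5-.4,170+b/5.5-.4)
for nm,a,b,h in [("ring",246,316,.006),("pivot",402,152,.061),("tip",328,270,.061),("wall+x bend",455,155,.036),("wall-x bend",520,352,.036),("wall+ far",165,213,.036),("wall- far",190,430,.036),("stop+",108,212,.051),("stop-",145,437,.051)]: print(nm,lane("top",*f(a,b),h))
s=state();print(s["tool_pos"])
print(tool(np.array([.5-.1682,.2-.6013,.03])), tool(np.array([.5844-.1682,-.3745-.6013,.03])))
E
```

```text
top 126 (0.58370041847229, -0.3740336000919342) 0.013636929914355278 [ 0.5838 -0.3738  0.1352]
side 73 (0.5810626745223999, -0.37640562653541565) 0.014206722378730774 [ 0.5799 -0.3765  0.1327]
ring (np.float64(-0.0004), np.float64(0.0553))
pivot (np.float64(0.0438), np.float64(-0.031))
tip (np.float64(0.003), np.float64(0.0062))
wall+x bend (np.float64(0.0429), np.float64(-0.0475))
wall-x bend (np.float64(-0.042), np.float64(-0.0591))
wall+ far (np.float64(0.0438), np.float64(0.0733))
wall- far (np.float64(-0.0457), np.float64(0.0776))
stop+ (np.float64(0.0461), np.float64(0.0918))
stop- (np.float64(-0.0464), np.float64(0.0915))
[0.1681595  0.60129596 0.191463  ]
[-17.1059848  -11.88452112  -1.1815794 ] [-26.54892791 -33.10496383  -1.14399511]
```

Call:
jog_arm(
  targets=[
    [[-2.1,-1.5,-1.2],[0,0,1.3],100],
    [[-4.2,-3,-1.2],[0,0,2.6],100],
    [[-6.3,-4.4,-1.2],[0,0,3.9],100],
    [[-8.4,-5.9,-1.2],[0,0,5.2],100],
    [[-10.5,-7.4,-1.2],[0,0,6.5],100],
    [[-12.6,-8.9,-1.2],[0,0,7.8],100],
    [[-14.7,-10.3,-1.2],[0,0,9.1],100],
    [[-17.1,-11.9,-1.2],[0,0,10.4],100],
  ],
)

```text
time: 1.1
tool_pos: [0.4833, 0.2187, 0.2223]
tool_rot: [-0.0, 0.761, 0.648, -0.0]
contact_force: [1.4, 1.2, -0.8]
gripper_width: 0.997
grasp_force: 0.0
```

```bash
cat >> h.py <<'E'
def go(x,y,z,yaw=None):
    from scipy.spatial.transform import Rotation as Q
    s=state(); w,a,b,c=s["tool_rot"]; R=Q.from_quat([a,b,c,w]); p=np.array(s["tool_pos"])
    M=R.as_matrix(); cy=np.degrees(np.arctan2(M[1,1],M[0,1]))
    print("t",s["time"],"p",p.round(4),"yaw",cy.round(2),"zax",M[:,2].round(4),"w",round(s["gripper_width"],3),"gf",s["grasp_force"],"F",np.round(s["contact_force"],1),"j6",round(s["joint_pos"][5],2))
    tz=np.array([0,0,-1.]); 
    yaw=cy if yaw is None else yaw
    yy=np.array([np.cos(np.radians(yaw)),np.sin(np.radians(yaw)),0]); T=Q.from_matrix(np.c_[np.cross(yy,tz),yy,tz])
    print("shift",(R.inv().apply(np.array([x,y,z])-p)/.025).round(2),"turn",(np.degrees((R.inv()*T).as_rotvec())/8).round(2))
E
python3 -c "
from h import *
go(.583,-.375,.22,-79)"
```

```text
t 1.1 p [0.4833 0.2187 0.2223] yaw -9.18 zax [-2.e-04  2.e-04 -1.e+00] w 0.997 gf 0.0 F [ 1.4  1.2 -0.8] j6 0.44
shift [-22.81   7.73   0.09] turn [-0.   -0.    8.73]
```

Call:
jog_arm(
  targets=[
    [[-2.4,0.8,0],[0,0,1.3],100],
    [[-4.8,1.6,0],[0,0,2.6],100],
    [[-7.2,2.4,0],[0,0,3.9],100],
    [[-9.6,3.2,0],[0,0,5.2],100],
    [[-12,4,0],[0,0,6.5],100],
    [[-14.4,4.8,0],[0,0,7.6],100],
    [[-16.8,5.6,0],[0,0,8],100],
    [[-19,6.4,0],[0,0,8],100],
  ],
)

```text
time: 2.1
tool_pos: [0.5672, -0.2741, 0.2221]
tool_rot: [-0.0, 0.989, 0.149, -0.0]
contact_force: [1.7, 0.3, 0.3]
gripper_width: 1.0
grasp_force: 0.0
```

Call:
jog_arm(
  targets=[
    [[0,0,0],[0,0,0],100],
    [[0,0,0],[0,0,0],100],
  ],
)

```text
time: 2.35
tool_pos: [0.5671, -0.2719, 0.2218]
tool_rot: [-0.001, 0.989, 0.149, -0.001]
contact_force: [0.2, 1.0, 0.4]
gripper_width: 1.002
grasp_force: 0.0
```

```bash
python3 -c "
from h import *
go(.583,-.375,.22,-79)"
```

```text
t 2.35 p [ 0.5671 -0.2719  0.2218] yaw -72.85 zax [-0.0012  0.0013 -1.    ] w 1.002 gf 0.0 F [0.2 1.  0.4] j6 0.71
shift [-0.61  4.13  0.07] turn [-0.01  0.01  0.77]
```

Call:
jog_arm(
  targets=[
    [[-0.3,2.0,0.1],[0,0,0.4],100],
    [[-0.6,4.1,0.1],[0,0,0.77],100],
    [[-0.6,4.1,0.1],[0,0,0.77],100],
    [[-0.6,4.1,0.1],[0,0,0.77],100],
  ],
)

```text
time: 2.85
tool_pos: [0.5836, -0.3728, 0.2201]
tool_rot: [-0.0, 0.995, 0.097, -0.0]
contact_force: [-0.0, 0.4, -0.3]
gripper_width: 0.997
grasp_force: 0.0
```

```bash
python3 -c "
from h import *
go(.583,-.375,.101,-79)
for n in ('side','top'):
    im,d=grab_frame(n); cv2.imwrite('pics/'+n+'2.png',im[:,:,::-1])
a=cv2.imread('pics/side2.png')[120:320,280:500];b=cv2.imread('pics/top2.png')[120:270,360:560]
cv2.imwrite('pics/c2.png',np.hstack([cv2.resize(a,(396,360)),cv2.resize(b,(400,360))]))
"
```

```text
t 2.85 p [ 0.5836 -0.3728  0.2201] yaw -78.89 zax [-2.e-04  8.e-04 -1.e+00] w 0.997 gf 0.0 F [-0.   0.4 -0.3] j6 0.7
shift [-0.04  0.09  4.76] turn [-0.01  0.    0.01]
```

View pics/c2.png

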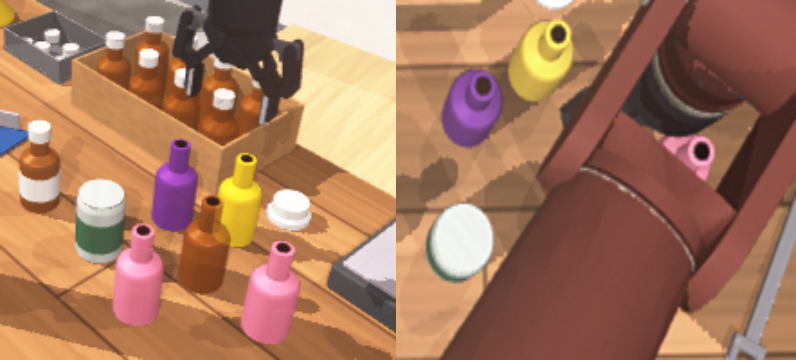

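The side crop shows the open gripper above the amber bottle (mouth at crop (212,200)), with the fingers clear of the neighbouring bottles. The arm hides the amber bottle in the top crop. I'm descending.

Call:
jog_arm(
  targets=[
    [[0,0.1,1.5],[0,0,0],100],
    [[0,0.1,3],[0,0,0],100],
    [[0,0.1,4.2],[0,0,0],100],
    [[0,0.1,4.75],[0,0,0],100],
    [[0,0.1,4.75],[0,0,0],100],
    [[0,0.1,4.75],[0,0,0],60],
    [[0,0.1,4.75],[0,0,0],30],
    [[0,0.1,4.75],[0,0,0],10],
  ],
)

```text
time: 3.95
tool_pos: [0.5843, -0.3774, 0.1026]
tool_rot: [0.001, 0.995, 0.096, 0.001]
contact_force: [0.6, -0.3, 0.2]
gripper_width: 0.379
grasp_force: 0.0
```

Call:
jog_arm(
  targets=[
    [[0,0,0],[0,0,0],10],
    [[0,0,0],[0,0,0],10],
    [[0,0,0],[0,0,0],10],
  ],
)

```text
time: 4.32
tool_pos: [0.5838, -0.377, 0.1013]
tool_rot: [-0.0, 0.995, 0.096, -0.0]
contact_force: [-0.7, 0.7, 0.8]
gripper_width: 0.101
grasp_force: 0.0
```

```bash
python3 -c "
from h import *
go(.583,-.375,.28,-79)"
```

```text
t 4.325 p [ 0.5838 -0.377   0.1013] yaw -78.99 zax [-1.e-04  1.e-04 -1.e+00] w 0.101 gf 0.0 F [-0.7  0.7  0.8] j6 0.7
shift [-0.02 -0.09 -7.15] turn [-0.  0.  0.]
```

The opening reached 0.10 with no grip force, so the gripper missed the neck. I'll look before moving again.

```bash
python3 -c "
from h import *
im,d=grab_frame('side'); cv2.imwrite('pics/side3.png',im[:,:,::-1]); np.savez('side3.npz',im=im,d=d)
cv2.imwrite('pics/c3.png',cv2.resize(im[130:330,300:500,::-1],(600,600),interpolation=cv2.INTER_CUBIC))
"
```

```text
(no output)
```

View pics/c3.png

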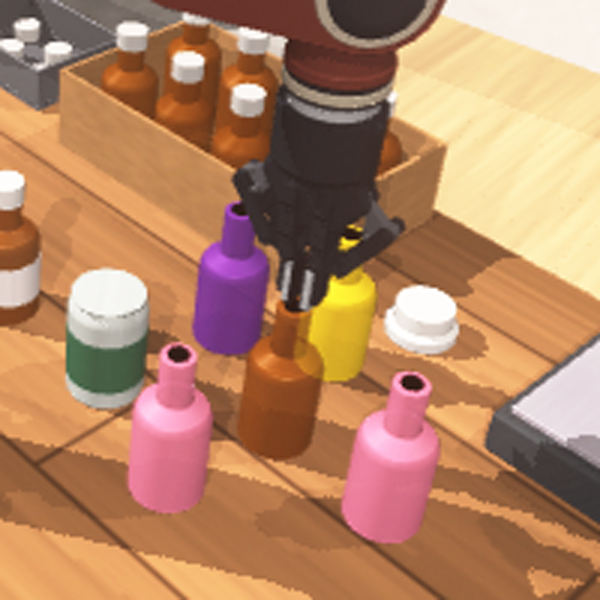

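The gripper tips, at crop (298,300) or full frame (399,230), overlap the mouth of the bottle, which is still upright. I'll measure where the fingertips really are.

```bash
python3 -c "
from h import *
z=np.load('side3.npz'); C=cloud('side',z['d'])
for nm,u,v in [('tip',400,229),('tip2',396,226),('tip3',404,228),('neck',396,238),('neck2',396,243),('pad',398,222)]: print(nm,C[v,u].round(4),z['im'][v,u])
p,R,t=cam('side'); f=200/np.tan(np.radians(p['fovy'])/2)
def pr(P): q=R@np.array(P)+t; return (q[:2]/q[2]*f+[p['cx'],p['cy']]).round(1)
print('tcp',pr(state()['tool_pos']),'mouth',pr([.583,-.375,.134]),pr([.583,-.375,0.0]))
print(state()['joint_pos'])
im,d=grab_frame('top'); np.savez('top3.npz',im=im,d=d)
"
```

```text
tip [ 0.5741 -0.3849  0.1497] [102  92  90]
tip2 [ 0.5702 -0.3759  0.1545] [75 64 62]
tip3 [ 0.578  -0.3921  0.1551] [57 44 42]
neck [ 0.5685 -0.3822  0.1249] [132  69  32]
neck2 [ 0.5704 -0.383   0.1097] [122  64  30]
pad [ 0.576  -0.3753  0.1625] [50 36 33]
tcp [397.5 242. ] mouth [398.4 230.7] [391.4 273.4]
[-6.80352736e-01  2.79106950e-01  1.51504905e+00  2.82693534e-05
  1.34758535e+00  6.98325555e-01]
```

```bash
python3 -c "
from h import *
p,R,t=cam('side'); f=200/np.tan(np.radians(p['fovy'])/2)
def pr(P): q=R@np.array(P)+t; return (q[:2]/q[2]*f+[p['cx'],p['cy']]).round(1)
print('start tcp',pr([.1682,.6013,.1915]))
z=np.load('side1.npz'); C=cloud('side',z['d'])
for u,v in [(58,96),(58,100),(56,94)]: print(C[v,u].round(4),z['im'][v,u])
z=np.load('side3.npz'); C=cloud('side',z['d']);q=C[195:245,380:420].reshape(-1,3); im=z['im'][195:245,380:420].reshape(-1,3).astype(int)
k=(np.hypot(q[:,0]-.583,q[:,1]+.376)<.035)&(im.max(1)-im.min(1)<35)&(q[:,2]>.09)
q=q[k]; print(k.sum(),np.sort(q[:,2])[:12].round(3)); l=q[q[:,2]<.16]; print(l.min(0),l.max(0),l.mean(0))
"

```

```text
start tcp [ 65.  111.4]
[0.1557 0.5497 0.2601] [28 28 30]
[0.1525 0.5508 0.2485] [46 46 48]
[0.1519 0.5456 0.2682] [31 32 35]
810 [0.131 0.132 0.132 0.132 0.132 0.132 0.133 0.133 0.133 0.133 0.133 0.134]
[ 0.56923182 -0.39644921  0.13142883] [ 0.58858147 -0.36175807  0.15997189] [ 0.57685145 -0.37934918  0.14880083]
```

```bash
python3 -c "
import cv2
a=cv2.imread('pics/side1.png')[0:120,0:120];b=cv2.imread('pics/side3.png')[195:255,370:430]
cv2.imwrite('pics/c4.png',cv2.hconcat([cv2.resize(a,(400,400)),cv2.resize(b,(400,400),interpolation=cv2.INTER_NEAREST)]))"
```

```text
(no output)
```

View pics/c4.png

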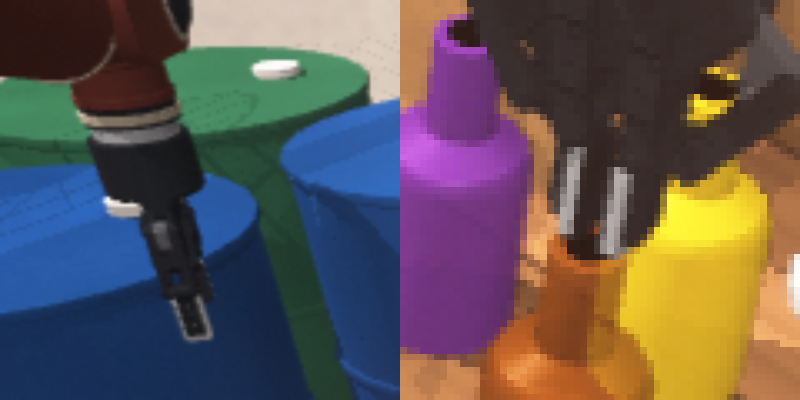

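Both views show the real fingertips about 30 mm above the reported TCP: the tips are at about z = 0.132 and the reading is 0.101. The fingers closed just above the mouth, at crop (590,250). I'll rise and open, check the tip height, then descend further.

Call:
jog_arm(
  targets=[
    [[0,0,-0.8],[0,0,0],10],
    [[0,0,-1.6],[0,0,0],10],
    [[0,0,-1.6],[0,0,0],100],
    [[0,0,-1.6],[0,0,0],100],
    [[0,0,-1.6],[0,0,0],100],
    [[0,0,-1.6],[0,0,0],100],
    [[0,0,-1.6],[0,0,0],100],
    [[0,0,-1.6],[0,0,0],100],
  ],
)

```text
time: 5.42
tool_pos: [0.5838, -0.377, 0.1411]
tool_rot: [-0.0, 0.995, 0.096, -0.0]
contact_force: [0.4, 0.5, -0.2]
gripper_width: 0.999
grasp_force: 0.0
```

```bash
python3 -c "
from h import *
go(.583,-.376,.071,-79)
im,d=grab_frame('side'); np.savez('side4.npz',im=im,d=d); cv2.imwrite('pics/side4.png',im[:,:,::-1])
C=cloud('side',d); q=C.reshape(-1,3); i=im.reshape(-1,3).astype(int); tp=np.array(state()['tool_pos'])
k=(np.hypot(q[:,0]-tp[0],q[:,1]-tp[1])<.07)&(i.max(1)-i.min(1)<35)&(i.max(1)<200)&(q[:,2]>.145)&(q[:,2]<.4)
q=q[k]; ax=np.array([np.cos(np.radians(-79)),np.sin(np.radians(-79))]); s=(q[:,:2]-tp[:2])@ax
for nm,m in (('neg',s<-.025),('pos',s>.025)):
    r=q[m]; zz=np.sort(r[:,2]); print(nm,len(r),zz[:8].round(4)); l=r[r[:,2]<zz[0]+.012]; print(l.mean(0).round(4),((l[:,:2]-tp[:2])@ax).min().round(4),((l[:,:2]-tp[:2])@ax).max().round(4))
m=(abs(C[...,2]-.134)<.004).astype(np.uint8); w=np.zeros_like(m); cv2.circle(w,(397,233),14,1,-1); r=C[(m&w)>0]; print('rim',cv2.minEnclosingCircle(r[:,:2].astype(np.float32)))
cv2.imwrite('pics/c5.png',cv2.resize(im[130:290,310:490,::-1],(675,600),interpolation=cv2.INTER_CUBIC))
"
```

```text
t 5.425 p [ 0.5838 -0.377   0.1411] yaw -78.99 zax [-3.e-04  2.e-04 -1.e+00] w 0.999 gf 0.0 F [ 0.4  0.5 -0.2] j6 0.7
shift [-0.02 -0.04  2.81] turn [-0.  0.  0.]
neg 571 [0.1943 0.1946 0.1951 0.1957 0.1963 0.1971 0.1978 0.1978]
[ 0.5687 -0.3343  0.2008] -0.0544 -0.0408
pos 1088 [0.1947 0.1968 0.1973 0.1974 0.1981 0.1991 0.1992 0.1998]
[ 0.5844 -0.4283  0.2021] 0.0443 0.0573
rim ((0.5807207822799683, -0.37611687183380127), 0.014564652927219868)
```

View pics/c5.png

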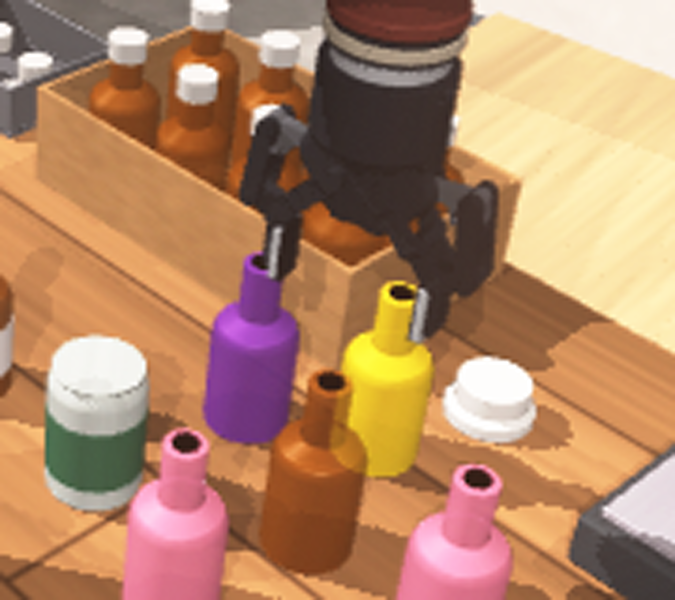

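The bottle still stands upright, with its mouth at crop (330,380). The open fingertips, at crop (282,270) and (430,335), straddle its axis but sit 53 mm above the reported TCP. That includes 13 mm from being open, so the reading is about 38–40 mm too low. I'm going down to a reading of 0.064.

Call:
jog_arm(
  targets=[
    [[0,0,1.2],[0,0,0],100],
    [[0,0,2.2],[0,0,0],100],
    [[0,0,2.8],[0,0,0],100],
    [[0,0,3.1],[0,0,0],100],
    [[0,0,3.1],[0,0,0],100],
    [[0,0,3.1],[0,0,0],10],
    [[0,0,3.1],[0,0,0],10],
    [[0,0,3.1],[0,0,0],10],
  ],
)

```text
time: 6.48
tool_pos: [0.5841, -0.3772, 0.0646]
tool_rot: [0.0, 0.995, 0.096, 0.0]
contact_force: [-0.2, 1.0, -0.4]
gripper_width: 0.38
grasp_force: 0.2
```

Call:
jog_arm(
  targets=[
    [[0,0,0],[0,0,0],10],
    [[0,0,0],[0,0,0],10],
    [[0,0,0],[0,0,0],10],
    [[0,0,0],[0,0,0],10],
  ],
)

```text
time: 6.98
tool_pos: [0.5841, -0.3769, 0.0645]
tool_rot: [-0.0, 0.995, 0.096, 0.0]
contact_force: [-0.8, 2.3, 4.8]
gripper_width: 0.303
grasp_force: 59.9
```

Gripped. Lifting, then carrying over to the lane.

Call:
jog_arm(
  targets=[
    [[0,0,-1],[0,0,0],10],
    [[0,0,-2.5],[0,0,0],10],
    [[0,0,-4.3],[0,0,0],10],
    [[0,0,-6],[0,0,0],10],
    [[0.0,0,-7],[0,0,0],10],
    [[0.1,-1,-7],[0,0,0],10],
    [[0.3,-2.7,-7],[0,0,0],10],
    [[0.5,-4.5,-7],[0,0,0],10],
  ],
)

```text
time: 7.98
tool_pos: [0.5738, -0.2636, 0.2368]
tool_rot: [-0.0, 0.995, 0.095, -0.001]
contact_force: [0.4, 0.6, -1.3]
gripper_width: 0.303
grasp_force: 59.5
```

Call:
jog_arm(
  targets=[
    [[0.2,-1.8,0],[0,0,0],10],
    [[0.4,-3.6,0],[0,0,0],10],
    [[0.6,-5.4,0],[0,0,0],10],
    [[0.8,-7.2,0],[0,0,0],10],
    [[0.9,-9,0],[0,0,0],10],
    [[1.1,-10.8,0],[0,0,0],10],
    [[1.2,-12.4,0],[0,0,0],10],
    [[1.2,-13.3,0],[0,0,0],10],
  ],
)

```text
time: 8.98
tool_pos: [0.5398, 0.0693, 0.2372]
tool_rot: [0.0, 0.995, 0.097, -0.001]
contact_force: [0.2, -0.7, -2.2]
gripper_width: 0.299
grasp_force: 59.6
```

Call:
jog_arm(
  targets=[
    [[0,0,0],[0,0,0],10],
    [[0,0,0],[0,0,0],10],
  ],
)

```text
time: 9.22
tool_pos: [0.5405, 0.0671, 0.2379]
tool_rot: [0.0, 0.995, 0.096, -0.001]
contact_force: [-0.4, -0.1, -1.8]
gripper_width: 0.304
grasp_force: 59.6
```

```bash
python3 -c "
from h import *
go(.540,.0687,.100,-79)
im,d=grab_frame('side'); np.savez('side5.npz',im=im,d=d)
cv2.imwrite('pics/c6.png',cv2.resize(im[40:240,180:380,::-1],(600,600),interpolation=cv2.INTER_CUBIC))
"
```

```text
t 9.225 p [0.5405 0.0671 0.2379] yaw -79.02 zax [-9.e-04 -1.e-03 -1.e+00] w 0.304 gf 59.63931801903527 F [-0.4 -0.1 -1.8] j6 1.37
shift [-0.   -0.07  5.52] turn [ 0.01  0.01 -0.  ]
```

View pics/c6.png

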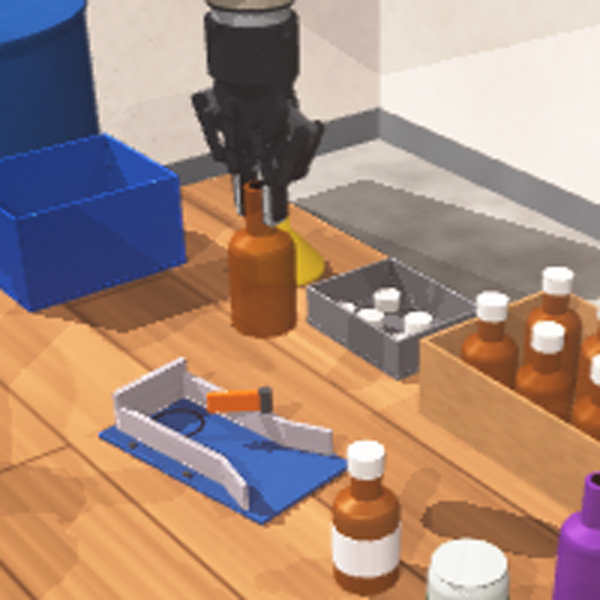

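The bottle hangs upright in the grip (neck at crop (257,200)), and the lane is clear below it. Lowering.

Call:
jog_arm(
  targets=[
    [[0,0,1],[0,0,0],10],
    [[0,0,2.5],[0,0,0],10],
    [[0,0,4],[0,0,0],10],
    [[0,0,5.3],[0,0,0],10],
    [[0,0,6.1],[0,0,0],10],
    [[0,0,6.4],[0,0,0],10],
    [[0,0,6.5],[0,0,0],10],
    [[0,0,6.5],[0,0,0],10],
  ],
)

```text
time: 10.28
tool_pos: [0.5416, 0.0678, 0.0776]
tool_rot: [0.0, 0.995, 0.096, 0.001]
contact_force: [1.2, -0.4, -2.3]
gripper_width: 0.302
grasp_force: 59.6
```

Call:
jog_arm(
  targets=[
    [[0,0,0.05],[0,0,0],10],
    [[0,0,0.1],[0,0,0],10],
    [[0,0,0.1],[0,0,0],10],
    [[0,0,0.1],[0,0,0],10],
  ],
)

```text
time: 10.78
tool_pos: [0.5406, 0.068, 0.0739]
tool_rot: [0.0, 0.995, 0.096, 0.0]
contact_force: [-0.7, 0.6, -2.4]
gripper_width: 0.298
grasp_force: 59.6
```

```bash
python3 -c "
from h import *
go(.5247-.191*.05,.1472+.982*.05,.072,-79)
im,d=grab_frame('side'); C=cloud('side',d); hsv=cv2.cvtColor(im,cv2.COLOR_RGB2HSV)
q=C.reshape(-1,3); hh=hsv.reshape(-1,3); k=(np.hypot(q[:,0]-.54,q[:,1]-.069)<.05)&(hh[:,0]<14)&(hh[:,1]>150)&(q[:,2]>.015)&(q[:,2]<.07)
b=q[k]; A=np.c_[2*b[:,:2],np.ones(len(b))]; s=np.linalg.lstsq(A,(b[:,:2]**2).sum(1),rcond=None)[0]; print('centre',s[:2],'r',np.sqrt(s[2]+s[:2]@s[:2]),len(b),b[:,2].min())
cv2.imwrite('pics/c7.png',cv2.resize(im[120:240,200:340,::-1],(700,600),interpolation=cv2.INTER_CUBIC))
"
```

```text
t 10.775 p [0.5406 0.068  0.0739] yaw -78.98 zax [ 1.e-04 -0.e+00 -1.e+00] w 0.298 gf 59.58301034232136 F [-0.7  0.6 -2.4] j6 1.37
shift [-0.02 -5.23  0.08] turn [ 0. -0.  0.]
centre [0.53751263 0.06596197] r 0.027635617433533273 294 0.015347040561966131
```

View pics/c7.png

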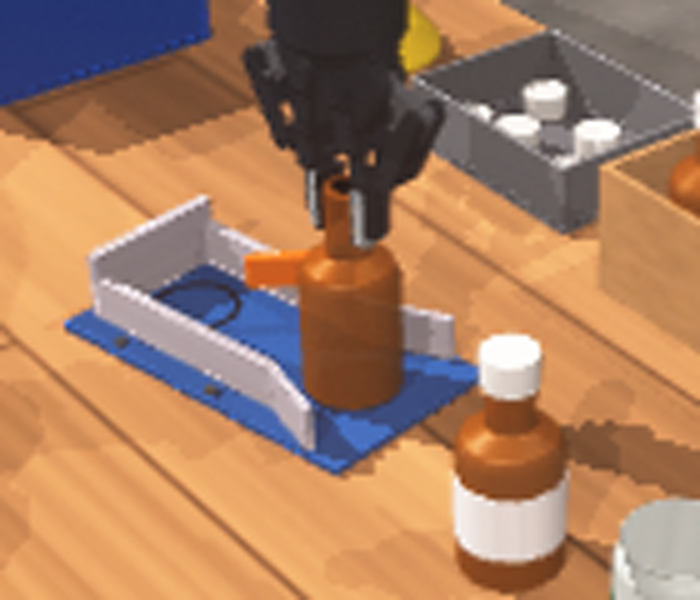

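The bottle stands in the mouth, with its foot at crop (350,400) and the orange catch at (275,270) closed. I'll lower the last 2.5 mm, dwell, then slide slowly along the lane.

Call:
jog_arm(
  targets=[
    [[0,0,0.05],[0,0,0],10],
    [[0,0,0.1],[0,0,0],10],
    [[0,0,0.1],[0,0,0],10],
    [[0,0,0.1],[0,0,0],10],
    [[0,0,0.1],[0,0,0],10],
  ],
)

```text
time: 11.45
tool_pos: [0.5406, 0.0679, 0.0714]
tool_rot: [-0.0, 0.995, 0.096, 0.0]
contact_force: [-0.0, -0.3, -2.0]
gripper_width: 0.301
grasp_force: 59.6
```

Call:
jog_arm(
  targets=[
    [[0,-0.3,0],[0,0,0],10],
    [[0,-0.6,0],[0,0,0],10],
    [[0,-0.9,0],[0,0,0],10],
    [[0,-1.2,0],[0,0,0],10],
    [[0,-1.5,0],[0,0,0],10],
    [[0,-1.8,0],[0,0,0],10],
    [[0,-2.1,0],[0,0,0],10],
    [[0,-2.4,0],[0,0,0],10],
  ],
)

```text
time: 12.45
tool_pos: [0.5289, 0.1268, 0.0712]
tool_rot: [0.0, 0.995, 0.096, -0.0]
contact_force: [-0.8, -0.5, -3.0]
gripper_width: 0.301
grasp_force: 59.4
```

Call:
jog_arm(
  targets=[
    [[0,-0.3,0],[0,0,0],10],
    [[0,-0.6,0],[0,0,0],10],
    [[0,-0.9,0],[0,0,0],10],
    [[0,-1.2,0],[0,0,0],10],
    [[0,-1.5,0],[0,0,0],10],
    [[0,-1.7,0],[0,0,0],10],
    [[0,-1.7,0],[0,0,0],10],
  ],
)

```text
time: 13.32
tool_pos: [0.5206, 0.1695, 0.0713]
tool_rot: [-0.001, 0.995, 0.096, -0.0]
contact_force: [-2.7, 1.2, -2.2]
gripper_width: 0.3
grasp_force: 59.8
```

```bash
python3 -c "
from h import *
go(.5247-.191*.051,.1472+.982*.051,.071,-79)"
```

```text
t 13.325 p [0.5206 0.1695 0.0713] yaw -78.96 zax [-8.0e-04  1.3e-03 -1.0e+00] w 0.3 gf 59.78105252590467 F [-2.7  1.2 -2.2] j6 1.56
shift [-0.01 -1.13  0.01] turn [-0.01  0.    0.01]
```

Call:
jog_arm(
  targets=[
    [[0,-0.3,0],[0,0,0],10],
    [[0,-0.6,0],[0,0,0],10],
    [[0,-0.9,0],[0,0,0],10],
    [[0,-1.15,0],[0,0,0],10],
    [[0,-1.15,0],[0,0,0],10],
    [[0,-1.15,0.05],[0,0,0],10],
    [[0,-1.15,0.05],[0,0,0],10],
  ],
)

```text
time: 14.2
tool_pos: [0.5159, 0.1968, 0.0705]
tool_rot: [-0.0, 0.995, 0.096, 0.0]
contact_force: [-0.0, 0.8, -1.7]
gripper_width: 0.301
grasp_force: 59.8
```

```bash
python3 -c "
from h import *
go(.5247-.191*.051,.1472+.982*.051,.071,-79)
im,d=grab_frame('side')
C=cloud('side',d); hsv=cv2.cvtColor(im,cv2.COLOR_RGB2HSV)
q=C.reshape(-1,3); hh=hsv.reshape(-1,3); k=(hh[:,0]<14)&(hh[:,1]>190)&(hh[:,2]>190)&(q[:,2]>.04)&(q[:,2]<.064)&(abs(q[:,0]-.55)<.06)&(abs(q[:,1]-.14)<.06)
r=q[k][:,:2]-[.5247,.1472]; xd=np.array([.982,.191]);yd=np.array([-.191,.982]); print('catch pts x',(r@xd).min(),(r@xd).max(),'y',(r@yd).min(),(r@yd).max(),len(r))
cv2.imwrite('pics/c8.png',cv2.resize(im[120:240,200:340,::-1],(700,600),interpolation=cv2.INTER_CUBIC))"
```

```text
t 14.2 p [0.5159 0.1968 0.0705] yaw -79.01 zax [ 8.e-04  4.e-04 -1.e+00] w 0.301 gf 59.79453259758884 F [-0.   0.8 -1.7] j6 1.61
shift [-0.04 -0.03 -0.02] turn [-0.   -0.01 -0.  ]
catch pts x 0.0011189622134248174 0.03784434345133747 y -0.027195860521300966 0.01116323406730959 104
```

View pics/c8.png

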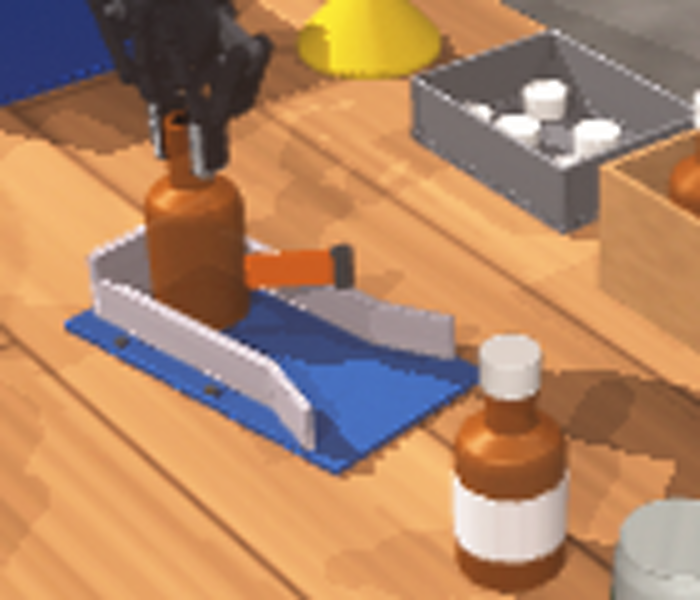

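The catch, at crop (300,268), is back at its closed position behind the bottle, with its tip at lane x ≈ 1 mm, y ≈ 11 mm. The bottle stands upright at y ≈ 51 mm. Releasing.

Call:
jog_arm(
  targets=[
    [[0,0,0],[0,0,0],40],
    [[0,0,0],[0,0,0],60],
    [[0,0,0],[0,0,0],100],
    [[0,0,0],[0,0,0],100],
    [[0,0,0],[0,0,0],100],
    [[0,0,0],[0,0,0],100],
    [[0,0,-0.5],[0,0,0],100],
    [[0,0,-1.2],[0,0,0],100],
  ],
)

```text
time: 15.25
tool_pos: [0.5154, 0.1967, 0.1009]
tool_rot: [0.0, 0.995, 0.096, -0.0]
contact_force: [0.5, 0.2, 0.5]
gripper_width: 1.002
grasp_force: 0.0
```

Call:
jog_arm(
  targets=[
    [[0,0,-1.5],[0,0,0],100],
    [[0,0,-3],[0,0,0],100],
    [[0,0,-4.5],[0,0,0],100],
    [[0,0,-5],[0,0,0],100],
    [[0,0,-5],[0,0,0],100],
    [[0,0,-5],[0,0,0],100],
  ],
)

```text
time: 16.0
tool_pos: [0.5146, 0.1965, 0.2231]
tool_rot: [0.0, 0.995, 0.096, -0.002]
contact_force: [-0.2, 0.4, 0.2]
gripper_width: 0.998
grasp_force: 0.0
```

```bash
python3 -c "
from h import *
go(.5,.2,.2)
im,d=grab_frame('side')
C=cloud('side',d); hsv=cv2.cvtColor(im,cv2.COLOR_RGB2HSV)
q=C.reshape(-1,3); hh=hsv.reshape(-1,3); xd=np.array([.982,.191]);yd=np.array([-.191,.982])
k=(hh[:,0]<14)&(hh[:,1]>190)&(hh[:,2]>190)&(q[:,2]>.04)&(q[:,2]<.064)&(abs(q[:,0]-.55)<.06)&(abs(q[:,1]-.14)<.06)
r=q[k][:,:2]-[.5247,.1472]; print('catch x',(r@xd).min(),'y',(r@yd).max(),len(r))
k=(abs(q[:,2]-.134)<.005)&(np.hypot(q[:,0]-.515,q[:,1]-.197)<.03); r=q[k]
c,R=cv2.minEnclosingCircle(r[:,:2].astype(np.float32)); c=np.array(c)-[.5247,.1472]; print('mouth lane',c@xd,c@yd,R,r[:,2].max(),len(r))
cv2.imwrite('pics/c9.png',cv2.resize(im[100:240,180:340,::-1],(680,595),interpolation=cv2.INTER_CUBIC))"
```

```text
t 16.0 p [0.5146 0.1965 0.2231] yaw -78.99 zax [-3.1e-03 -7.0e-04 -1.0e+00] w 0.998 gf 0.0 F [-0.2  0.4  0.2] j6 1.61
shift [-0.54 -0.25  0.93] turn [ 0.    0.02 -0.  ]
catch x -0.0005780504040185655 y 0.009578373941336036 100
mouth lane -0.0027913548946142726 0.0491846908174038 0.014509802684187889 0.13888111818709062 44
```

View pics/c9.png

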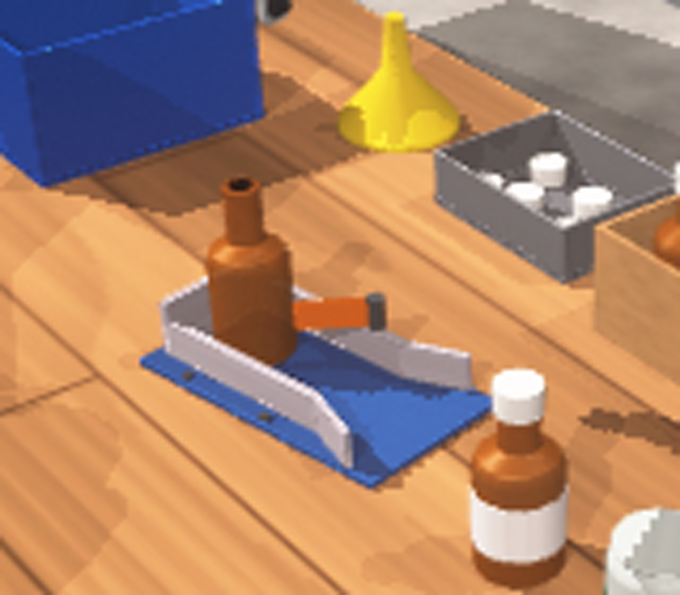

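The bottle stands upright and free at lane y ≈ 49 mm (mouth at crop (240,185)). The catch, at crop (335,313), is shut behind it and the capped bottle has not been touched.

```bash
python3 -c "
from plant import *
print(job_done())"
```

```text
the job is handed in; nothing more can be done
None
```

The job is handed in at about 16 s: the empty amber bottle stands upright in the lane at y ≈ 49 mm with the catch shut behind it, and the capped bottle was left alone (one missed first grip, which didn't knock anything over; no verdict was returned).

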